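# Hold a spring clip gaping around a board's edge

### The job

Take the spring clip by its two levers, squeeze them so that its jaws gape, and lift it to the circuit board that stands upright in the small holder; bring the gaping jaws around the board's free upright edge about half-way up, one jaw on each side, with the tips a centimetre or two past the edge and neither jaw touching the board. Finish while still squeezing the clip and holding it level and gaping there, so that I can slip a heat spreader under the jaws before it shuts. Do not pinch or shove the board, and leave everything else where it is.

Things in the scene. Friction and masses are not known exactly. Their poses are not given: they have to be found in the camera images.
- spring_clip: Loose grey spring clip, two arms on a pivot like a big clothes-peg, lying on its side; 102 mm long, 24 mm high, 0.04-0.08 kg. Origin on the pivot axis, half-way up (12 mm above the bench). z up, along the pivot. Shut: x runs along the clip to the jaw tips, 50 mm ahead; the levers flare back to 52 mm behind. Frame fixed to the left (+y) arm, which turns +z by half the joint value when squeezed.
- lever_grip (a point): Half-way between the two levers of the shut clip, 40 mm behind its pivot, half-way up: squeeze the levers together here from both sides (along y) and the jaws open. 43 mm over their outsides when shut (48 mm at the ends), 20 mm at the stop, where their outer faces are parallel. About 7 N starts it, 14 N reaches the stop; let go, it springs shut. Axes as spring_clip.
- left_jaw_tip (a point): Inner face of the left (+y) jaw at its very tip, half-way up. Axes as spring_clip.
- right_jaw_tip (a point): Inner face of the right (-y) jaw at its very tip, half-way up; it meets the left tip when shut. Half-way between the tips is the middle of the gap, on the clip's middle line, about 88 mm ahead of the squeezed place on the levers.
- clip_arm (a joint): Opening angle between the clip's arms: 0 shut, 0.56 rad at the stop. The tips stand about 50 mm times this angle apart (28 mm at the stop).
- board_holder: Board holder, 0.7 kg, loose: steel foot 100x70x12 mm with rail and one post (x 37 to 51, 98 mm high), holding a green circuit board 3 mm thick upright. Origin under the foot in the board's mid-plane, z up. Board in the x-z plane: x -40 to 42, z 16 to 102 mm; its parts (to 10 mm high) at x > 0, bare before that. The edge at x -40 is free and faces the robot roughly. Foot x -42 to 58.
- free_edge (a point): Middle of the free upright edge of the board: at x -40, y 0, z 59 mm of board_holder (43 mm below the board's top corner). Axes as board_holder: -x points away from the board.
- tape_black: loose black roll of tape lying flat, 68x73x19 mm; a bystander, leave it alone. Origin at the centre of its underside.
- side_cutters: loose red-handled side cutters lying flat, 53x154x12 mm; a bystander, leave it alone. Origin at the centre of its underside.
- heatsink: loose small finned heatsink, 30x40x22 mm; a bystander, leave it alone. Origin at the centre of its underside.
- flux_bottle: loose standing bottle with a pointed spout, 36x36x95 mm; a bystander, leave it alone. Origin at the centre of its underside.
- battery_9v: loose standing block battery, 18x26x46 mm; a bystander, leave it alone. Origin at the centre of its underside.
- marker_black: loose black marker pen lying flat, 11x130x10 mm; a bystander, leave it alone. Origin at the centre of its underside.
Not all that is in view belongs to the job. There is more than one size of the spring_clip; the job needs the larger.

How it is judged:
On the way, in this order (a step that is already met when the one before it is completed fails the run):
1. the clip is squeezed open in the gripper and lifted off the bench, with its jaw tips still outside the board's edge (value of joint clip_arm above 0.3 rad and contact force between the fingers and spring_clip above 3 N and height (world z) of spring_clip above 0.03 m and (x of left_jaw_tip in the frame of board_holder below -0.041 m or horizontal distance between left_jaw_tip and free_edge above 0.05 m)), for 0.1 s.
2. the open jaws are around the free edge, one on each side (value of joint clip_arm above 0.3 rad and contact force between the fingers and spring_clip above 3 N and ((y of left_jaw_tip in the frame of board_holder above 0.004 m and y of right_jaw_tip in the frame of board_holder below -0.004 m) or (y of right_jaw_tip in the frame of board_holder above 0.004 m and y of left_jaw_tip in the frame of board_holder below -0.004 m)) and x of left_jaw_tip in the frame of board_holder between -0.035 and -0.005 m and z of left_jaw_tip in the frame of board_holder between 0.039 and 0.079 m and y of left_jaw_tip in the frame of board_holder between -0.03 and 0.03 m and x of right_jaw_tip in the frame of board_holder between -0.035 and -0.005 m and z of right_jaw_tip in the frame of board_holder between 0.039 and 0.079 m and y of right_jaw_tip in the frame of board_holder between -0.03 and 0.03 m), for 0.2 s.
At the end, for the whole second after the job is handed in: Clip squeezed in the fingers (>3 N, >0.3 rad open), still, within 0.35 rad of level, <0.3 N on the board; jaw tips on either side, 4-30 mm off its mid-plane, 5-35 mm past the free edge, within 20 mm of half-way up. Holder upright, moved <20 mm; bystanders <30 mm (all of step 2 and height (world z) of spring_clip above 0.035 m and contact force between spring_clip and board_holder below 0.3 N and linear speed of spring_clip below 0.03 m/s and linear speed of board_holder below 0.02 m/s and angle between board_holder's own z axis and vertical below 0.05 rad and distance of board_holder from where it was at the start of the episode below 0.02 m and angle between spring_clip's own z axis and vertical below 0.35 rad and distance of each of tape_black, side_cutters, heatsink, flux_bottle, battery_9v, marker_black from where it was at the start of the episode below 0.03 m); the arm keeps its last pose, push and grip.
It fails at once if the board is pinched or struck by the clip (over 5 N) (contact force between spring_clip and board_holder above 5 N).
It fails at once if the robot pushes the board or its holder (over 5 N) (contact force between the arm and board_holder above 5 N).
It fails at once if the fingers push the board or its holder (over 5 N) (contact force between the fingers and board_holder above 5 N).
It fails at once if the board holder is shoved more than 20 mm or tipped (distance of board_holder from where it was at the start of the episode above 0.02 m or angle between board_holder's own z axis and vertical above 0.2 rad).
It fails at once if a bystander is moved more than 30 mm (distance of any of tape_black, side_cutters, heatsink, flux_bottle, battery_9v, marker_black from where it was at the start of the episode above 0.03 m).
It also fails if it takes over 37 s, if anything falls off the work surface, if the arm or the gripper's body presses on something with over 40 N, if the wrist force passes 120 N, or if a joint passes its speed limit or range.

### The arm

A 7-joint arm with a two-finger parallel gripper is mounted at the origin on a cart in front of the work surface, level with it; the furniture and walls round the work are solid. World frame = base frame: x ahead of the robot, y to its left, z up, the work surface at z = 0. Lengths are in m, angles in rad, forces in N, time in s.
With the tool pointing down it reaches from about 0.425 to 0.925 m from the base axis. Payload 6.8 kg.
Tool frame: the origin (TCP) lies between the finger pads; the fingertips stand finger_overhang ahead of it and the grasp point (between the pads) lies 6 mm ahead of it (finger_overhang is the distance from the TCP to the fingertips, in m); z points along the fingers, y is the line along which they close (so a half turn about z gives the same grasp; the last joint's range is limited). The gripper opens to 85 mm and grips with 20 to 120 N. Pads are 22 mm wide; open, the fingers measure 114 mm over their backs; the gripper's body (76 mm by 85 mm) begins 54 mm behind the grasp point. The pads swing forward as they close: fully open they stand 13 mm farther back than shut.
Start: joints at [1.174, 0.477, 0.022, 1.555, -0.011, 1.109, -0.083], TCP at [0.192, -0.647, 0.256] pointing down, gripper open.
Joint ranges: [-2.96, 2.96], [-0.34, 2.1], [-1.41, 1.46], [0.24, 2.44], [-1.37, 4.51], [0.17, 1.92], [-2.96, 2.96]. Speed limits (rad/s): [2.39, 2.39, 3.14, 3.14, 3.14, 3.14, 3.14].

### API

Orientations are given as a unit quaternion [w, x, y, z].
In Python, from station import * gives the robot as it stands.
- The arm moves only by the tool drive_tool, never from a script. Its argument "increments" is a list of rows, each an object of numbers: "claw": the finger opening in m, from 0 to 0.0854; "dx", "dy", "dz": the shift along the tool's x, y, z in m; "wx", "wy", "wz": the turn, a rotation vector about the tool's x, y, z in degrees. A call has 1 to 20 rows; each row shifts and turns the commanded pose from where the row before left it, along the tool's axes as they then stand; what a row does not reach is not made up. A row lasts 1/8 s, in which the tool goes at most 62.5 mm and 10.7 degrees, less where a joint would pass 70% of its speed; a pose out of reach is approached as far as the arm can. A call with a gripper value outside its range is refused whole. The fingers move at their own pace and stop on an object; "newtons" is the grip in N (left out, the last holds). Time passes only in rows, so rows that do not move let the fingers close. It gives the time, the measured TCP pose, the force, the opening and the grip force at its end, in the units of the state.
- get_obs(): the state, without advancing time (a new reading comes with each control period).
- read_camera(name): name is "scene" or "side" or "wrist"; returns (picture, depth): 400x640x3 uint8, red, green, blue; 400x640 float32, m along the optical axis (not along the pixel's ray), 0 where there is no reading.
- calibration(name): a dict with "intrinsics" (3x3 intrinsics, pixels), "k1" (the pictures are not rectified: a ray, as slopes to the right and down, at radius r is drawn at 1 + k1 r^2 times it, then the intrinsics apply), "R" (3x3) and "t" (3): a world point X has camera coordinates R X + t; the wrist camera has in their place "mount" (4x4, takes a point from camera to tool coordinates, whose origin is the TCP and whose axes are the flange's). Camera axes: x right, y down, z forward; pixel columns grow to the right and rows downward; lengths in m; the calibration is good to about 2 mm. A picture is of the moment at which its call begins: read the wrist's pose just before it. calibration takes no time and is no camera call.
- hand_in(): hands the job in; it is judged then, once.
The state is a dict: "t": time; "q": joint angles; "joint_vel": joint speeds; "joint_torque": joint torques, N m; "eef_pos": TCP position; "tool_rot": TCP orientation; "contact_force": force on the tool from outside, world axes, zero at the start; "torque": the same for the moment, N m; "gripper_width": opening from 0.0 (shut) to 1.0 (fully open); "grasp_force": force on a finger pad.
Only numpy, scipy, OpenCV 4.12 (cv2) and the standard library are available. Lean on these libraries where they do the work, as an engineer would, in place of code of your own. Each camera call takes 0.05 s, during which the arm holds its last target. There are 200 camera calls.

## Working session

There is one attempt and no reset: what is moved stays moved. The work goes in short steps, Python scripts to look and compute and a tool call to move; the robot and the scene stay as the last step left them, time stands still between calls to the robot, and variables do not carry over. Pictures are saved under pics/ and viewed, at most 10 in all, crops included, and the job is handed in when it is done.

Besides the shell and the picture viewer there is one more tool, called after "Request:" as a command line: name --argument value ..., lists and objects as JSON in quotes. drive_tool: Moves the arm, as the interface text tells. Its arguments: {"type":"object","properties":{"increments":{"type":"array","items":{"type":"object","properties":{"claw":{"type":"number"},"dx":{"type":"number"},"dy":{"type":"number"},"dz":{"type":"number"},"wx":{"type":"number"},"wy":{"type":"number"},"wz":{"type":"number"}}}},"newtons":{"type":"number"}},"required":["increments"]}

```bash
mkdir -p pics; ls
cat > h.py <<'E'
from station import *
import numpy as np, cv2
from scipy.spatial.transform import Rotation as Ro
def cam(n):
    c=calibration(n); K=np.array(c["intrinsics"])
    if n=="wrist":
        o=get_obs(); w,x,y,z=o["tool_rot"]; R=Ro.from_quat([x,y,z,w]).as_matrix()
        M=np.array(c["mount"]); Rw=R@M[:3,:3]; tw=R@M[:3,3]+np.array(o["eef_pos"])
        return K,c["k1"],Rw,tw
    Rc=np.array(c["R"]); t=np.array(c["t"]); return K,c["k1"],Rc.T,-Rc.T@t
def rays(C,uv):
    K,k1,R,o=C; uv=np.atleast_2d(uv).astype(float)
    d=np.c_[(uv[:,0]-K[0,2])/K[0,0],(uv[:,1]-K[1,2])/K[1,1]]
    s=d.copy()
    for _ in range(8): s=d/(1+k1*(s**2).sum(1,keepdims=True))
    return np.c_[s,np.ones(len(s))]
def onplane(C,uv,z):
    D=rays(C,uv)@C[2].T; return C[3]+D*((z-C[3][2])/D[:,2])[:,None]
def depthpts(C,uv,dep):
    uv=np.atleast_2d(uv).astype(int); return C[3]+(rays(C,uv)*dep[uv[:,1],uv[:,0]][:,None])@C[2].T
def proj(C,X):
    K,k1,R,o=C; c=(np.atleast_2d(X)-o)@R; s=c[:,:2]/c[:,2:]; s=s*(1+k1*(s**2).sum(1,keepdims=True))
    return s*[K[0,0],K[1,1]]+[K[0,2],K[1,2]]
E
python3 - <<'E'
from h import *
o=get_obs(); print({k:o[k] for k in("t","eef_pos","tool_rot","gripper_width")})
import station; print([n for n in dir(station) if not n.startswith('_')])
for n in("scene","side","wrist"):
    C=cam(n);p,d=read_camera(n); np.savez("pics/%s0.npz"%n,p=p,d=d); cv2.imwrite("pics/%s0.png"%n,p[:,:,::-1]); print(n,C[3],C[2][:,2],C[0][0,0])
E
```

```text
pics
{'t': 0.0, 'eef_pos': array([ 0.19207749, -0.64652287,  0.25531315]), 'tool_rot': array([-8.95510681e-04,  9.89591015e-01,  1.43905469e-01, -1.91630335e-04]), 'gripper_width': 1.000030263170627}
['PlanningError', 'calibration', 'finger_overhang', 'get_obs', 'hand_in', 'read_camera']
scene [0.04679605 0.91146275 0.89142592] [ 0.41166338 -0.63089942 -0.6576467 ] 488.6189439675614
side [0.23870843 0.78449731 0.62867516] [ 0.35103531 -0.72012474 -0.59849358] 369.25493682465043
wrist [ 0.263826   -0.62468326  0.37231899] [-0.28695423 -0.08386162 -0.95426647] 340.1959240915588
```

View pics/scene0.png

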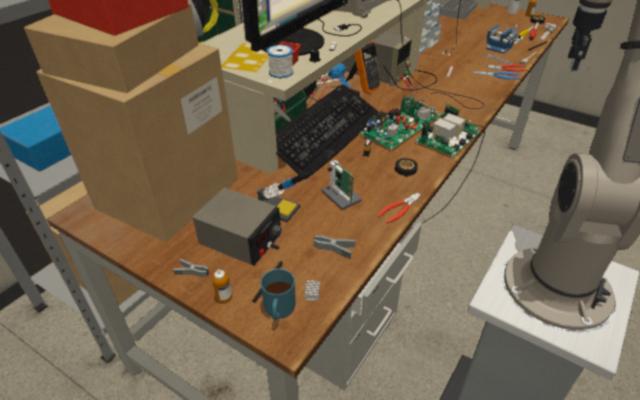

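View pics/side0.png

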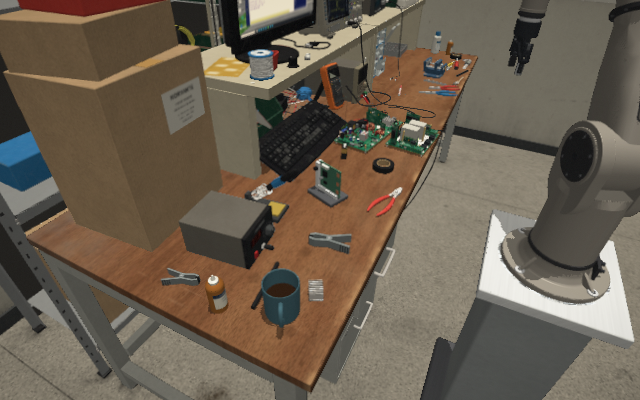

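Two grey clip candidates in the scene view: A at about (335,244), and B at about (190,268) beside the bottle. The board holder is at about (342,187). I'll measure both clips and check them in an enlarged crop.

Run:
```python
from h import *
out=[]
for n,bx in(("scene",{"A":(308,228,362,260),"B":(168,255,212,280),"H":(318,155,364,212)}),("side",{"A":(300,225,357,258),"B":(155,262,205,290),"H":(300,155,352,208)})):
    f=np.load("pics/%s0.npz"%n);p,d=f["p"],f["d"];C=cam(n)
    for k,(a,b,c,e) in bx.items():
        u,v=np.meshgrid(np.arange(a,c),np.arange(b,e)); uv=np.c_[u.ravel(),v.ravel()]
        px=p[uv[:,1],uv[:,0]].astype(int); P=depthpts(C,uv,d)
        if k in"AB":
            m=(px.max(1)-px.min(1)<40)&(P[:,2]>.012)&(P[:,2]<.035)
            Q=P[m][:,:2]; r=cv2.minAreaRect(Q.astype(np.float32)); print(n,k,m.sum(),"rect",r,"z",np.percentile(P[m][:,2],[5,50,95]))
        else:
            g=(px[:,1]>px[:,0]+8)&(P[:,2]>.02)&(P[:,2]<.12); Q=P[g]
            print(n,"green",g.sum(),Q.min(0),Q.max(0),cv2.fitLine(Q[:,:2].astype(np.float32),cv2.DIST_HUBER,0,.01,.01).ravel())
            h=(P[:,2]>.006)&(P[:,2]<.016); print(" foot",h.sum(),cv2.minAreaRect(P[h][:,:2].astype(np.float32)))
    a=[cv2.resize(p[b:b+66,x:x+66],(396,396),interpolation=cv2.INTER_CUBIC) for x,b in((303,212),(158,235))] if n=="scene" else [cv2.resize(p[150:216,293:359],(396,396),interpolation=cv2.INTER_CUBIC)]
    out+=a
cv2.imwrite("pics/crop.png",cv2.resize(np.hstack(out[:2]),(792,396))[:,:,::-1]); cv2.imwrite("pics/cropH.png",out[2][:,:,::-1])
```

```text
scene A 373 rect ((0.49707910418510437, 0.18616271018981934), (0.09918581694364548, 0.04591002315282822), 17.27983283996582) z [0.01304628 0.02117944 0.02610197]
scene B 209 rect ((0.7345874905586243, 0.43294408917427063), (0.07625038921833038, 0.03636828437447548), 22.26527214050293) z [0.01258706 0.01781988 0.02059419]
scene green 283 [ 0.54257999 -0.01639953  0.0210118 ] [0.61901099 0.02140362 0.10407801] [ 0.9343088  -0.35646456  0.5783003   0.00569046]
 foot 429 ((0.6389132142066956, -0.040386080741882324), (0.09328273683786392, 0.2455620914697647), 50.37847137451172)
side A 400 rect ((0.496067613363266, 0.18630445003509521), (0.09845075011253357, 0.04636913537979126), 18.858070373535156) z [0.01326873 0.02110456 0.02522829]
side B 242 rect ((0.7325204014778137, 0.4364069998264313), (0.07740509510040283, 0.03600587695837021), 16.659696578979492) z [0.01255738 0.01688801 0.01955123]
side green 350 [ 0.54289679 -0.02089641  0.02034637] [0.62309384 0.02175735 0.10179973] [ 0.9339291  -0.35745826  0.57909447  0.00644682]
 foot 436 ((0.6346004605293274, -0.06490938365459442), (0.1461285650730133, 0.2757776081562042), 23.548564910888672)
```

View pics/crop.png

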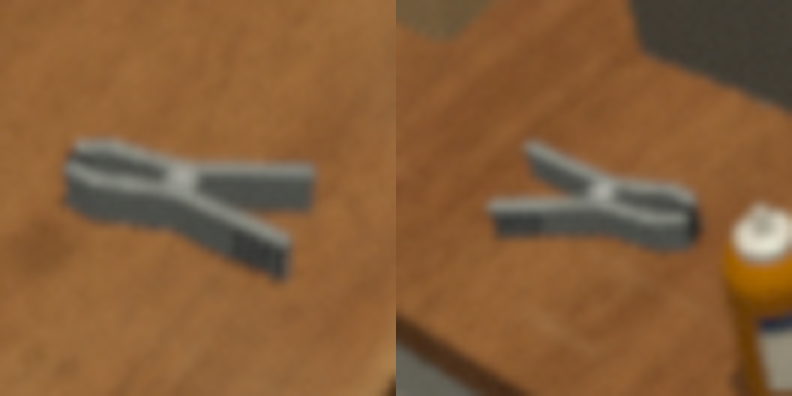

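Crop shows A (left) with its pivot at about (180,180) and B (right) at about (600,190). A measures 99×46 mm with a top at about 24 mm. B measures 77×36 mm with a top at about 19 mm. A is therefore the 102 mm clip, with its levers toward the robot and its heading about 18°. The board's free edge is at about (0.5425, 0.020), and the board's x axis heads about -21°. I'm moving over A now.

Request:
drive_tool --increments '[{"dx":0.037,"dy":-0.0304,"claw":0.0854},{"dx":0.037,"dy":-0.0304},{"dx":0.037,"dy":-0.0304},{"dx":0.037,"dy":-0.0304},{"dx":0.037,"dy":-0.0304},{"dx":0.037,"dy":-0.0304},{"dx":0.037,"dy":-0.0304},{"dx":0.037,"dy":-0.0304},{"dx":0.037,"dy":-0.0304},{"dx":0.037,"dy":-0.0304},{"dx":0.0134,"dy":-0.0451},{"dx":0.0134,"dy":-0.0451},{"dx":0.0134,"dy":-0.0451},{"dx":0.0134,"dy":-0.0451},{"dx":0.0134,"dy":-0.0451},{"dx":0.0134,"dy":-0.0451},{"dx":0.0134,"dy":-0.0451},{"dx":0.0134,"dy":-0.0451},{"dx":0.0134,"dy":-0.0451},{}]'

```text
schema error: expected keys claw, dx, dy, dz, wx, wy, wz
```

Request:
drive_tool --increments '[{"dx":0.037,"dy":-0.0304,"dz":0,"wx":0,"wy":0,"wz":0,"claw":0.0854},{"dx":0.037,"dy":-0.0304,"dz":0,"wx":0,"wy":0,"wz":0,"claw":0.0854},{"dx":0.037,"dy":-0.0304,"dz":0,"wx":0,"wy":0,"wz":0,"claw":0.0854},{"dx":0.037,"dy":-0.0304,"dz":0,"wx":0,"wy":0,"wz":0,"claw":0.0854},{"dx":0.037,"dy":-0.0304,"dz":0,"wx":0,"wy":0,"wz":0,"claw":0.0854},{"dx":0.037,"dy":-0.0304,"dz":0,"wx":0,"wy":0,"wz":0,"claw":0.0854},{"dx":0.037,"dy":-0.0304,"dz":0,"wx":0,"wy":0,"wz":0,"claw":0.0854},{"dx":0.037,"dy":-0.0304,"dz":0,"wx":0,"wy":0,"wz":0,"claw":0.0854},{"dx":0.037,"dy":-0.0304,"dz":0,"wx":0,"wy":0,"wz":0,"claw":0.0854},{"dx":0.037,"dy":-0.0304,"dz":0,"wx":0,"wy":0,"wz":0,"claw":0.0854},{"dx":0.0134,"dy":-0.0451,"dz":0,"wx":0,"wy":0,"wz":0,"claw":0.0854},{"dx":0.0134,"dy":-0.0451,"dz":0,"wx":0,"wy":0,"wz":0,"claw":0.0854},{"dx":0.0134,"dy":-0.0451,"dz":0,"wx":0,"wy":0,"wz":0,"claw":0.0854},{"dx":0.0134,"dy":-0.0451,"dz":0,"wx":0,"wy":0,"wz":0,"claw":0.0854},{"dx":0.0134,"dy":-0.0451,"dz":0,"wx":0,"wy":0,"wz":0,"claw":0.0854},{"dx":0.0134,"dy":-0.0451,"dz":0,"wx":0,"wy":0,"wz":0,"claw":0.0854},{"dx":0.0134,"dy":-0.0451,"dz":0,"wx":0,"wy":0,"wz":0,"claw":0.0854},{"dx":0.0134,"dy":-0.0451,"dz":0,"wx":0,"wy":0,"wz":0,"claw":0.0854},{"dx":0.0134,"dy":-0.0451,"dz":0,"wx":0,"wy":0,"wz":0,"claw":0.0854},{"dx":0,"dy":0,"dz":0,"wx":0,"wy":0,"wz":0,"claw":0.0854}]'

```text
t: 2.65
eef_pos: [0.4596, 0.1773, 0.2564]
tool_rot: [-0.001, 0.989, 0.147, 0.0]
contact_force: [0.2, -0.7, -0.3]
gripper_width: 0.999
grasp_force: 0.0
```

```bash
cat > m.py <<'E'
from h import *
import sys
tag=sys.argv[1]
C=cam("wrist"); p,d=read_camera("wrist"); cv2.imwrite("pics/w%s.png"%tag,p[:,:,::-1]); np.savez("pics/w%s.npz"%tag,p=p,d=d)
v,u=np.mgrid[0:400,0:640]; uv=np.c_[u.ravel(),v.ravel()]; P=depthpts(C,uv,d); px=p.reshape(-1,3).astype(int)
ok=d.ravel()>0.05
m=ok&(P[:,2]>.014)&(P[:,2]<.035)&(np.hypot(P[:,0]-.497,P[:,1]-.186)<.08)
Q=P[m]; print("clip",m.sum(),np.percentile(Q[:,2],[5,50,95]))
t=m&(P[:,2]>np.percentile(Q[:,2],60)-.004); r=cv2.minAreaRect(P[t][:,:2].astype(np.float32)); print(r)
T=P[t][:,:2]; c,V=T.mean(0),np.linalg.svd(T-T.mean(0),full_matrices=False)[2][0]; V=V*np.sign(V[0]); N=np.array([-V[1],V[0]])
a=(T-c)@V; b=(T-c)@N; print("pca ang",np.degrees(np.arctan2(V[1],V[0])),"c",c,"ext",a.min(),a.max())
for lo in np.arange(a.min(),a.max(),.008):
    s=(a>=lo)&(a<lo+.008); print("%.3f %.4f %.4f %s"%(lo+.004,b[s].min(),b[s].max(),c+(lo+.004)*V+N*(b[s].min()+b[s].max())/2))
g=ok&(px[:,1]>px[:,0]+8)&(P[:,2]>.03)&(P[:,2]<.112)&(P[:,0]<.66)&(abs(P[:,1])<.07)
print("green",g.sum(), P[g].min(0) if g.any() else "",P[g].max(0) if g.any() else "")
E
python3 m.py 1; python3 -c "
from h import *; print(finger_overhang)"
```

```text
clip 1411 [0.02141801 0.02309692 0.02440511]
((0.4953162670135498, 0.18367928266525269), (0.1006431058049202, 0.04686528071761131), 17.252708435058594)
pca ang 16.586285396993393 c [0.4982338  0.18387815] ext -0.053394457643276716 0.04746690598708566
-0.049 -0.0233 0.0235 [0.45086805 0.16986719]
-0.041 -0.0221 0.0213 [0.45867372 0.17168572]
-0.033 -0.0198 0.0202 [0.46616306 0.1745663 ]
-0.025 -0.0174 0.0170 [0.47396165 0.17640862]
-0.017 -0.0151 0.0149 [0.48158923 0.17882506]
-0.009 -0.0128 0.0128 [0.48923289 0.18118751]
-0.001 -0.0106 0.0108 [0.49687371 0.1835595 ]
0.007 -0.0105 0.0108 [0.50451544 0.18592846]
0.015 -0.0113 0.0108 [0.5123014  0.18781316]
0.023 -0.0122 0.0118 [0.51995172 0.19015327]
0.031 -0.0130 0.0128 [0.52758698 0.19254393]
0.039 -0.0119 0.0118 [0.53523999 0.19487499]
0.047 -0.0087 0.0089 [0.5428786  0.19725442]
green 3102 [ 0.54109211 -0.02538172  0.03000191] [0.62017665 0.01945593 0.10365078]
0.025
```

View pics/w1.png

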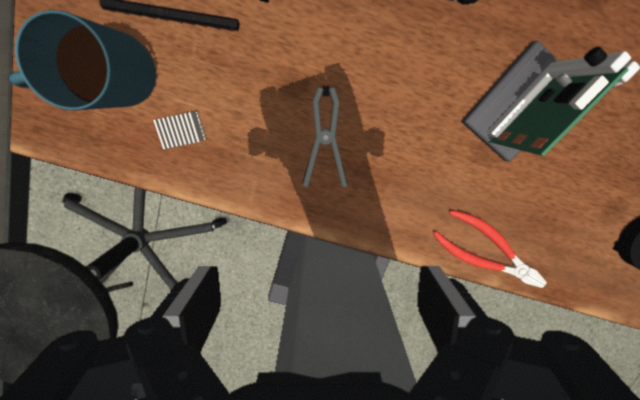

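The wrist view shows clip A's levers at (305,185) and (345,185), jaws at (325,92) and pivot at (325,137). It is aligned with the tool, and the heatsink at (180,130) is well clear. Next I'll check where the fingertips really stand.

Run:
```python
from h import *
f=np.load("pics/w1.npz");d=f["d"];C=cam("wrist");M=np.array(calibration("wrist")["mount"])
v,u=np.mgrid[0:400,0:640]; uv=np.c_[u.ravel(),v.ravel()]; P=(rays(C,uv)*d.ravel()[:,None])@M[:3,:3].T+M[:3,3]
m=(d.ravel()>.02)&(d.ravel()<.2)&(P[:,2]>-.04)
Q=P[m];print(m.sum(),Q.max(0),Q.min(0),np.percentile(Q[:,2],[50,99]))
t=Q[:,2]>Q[:,2].max()-.006; print(Q[t].min(0),Q[t].max(0))
```

```text
13556 [0.12949704 0.09142231 0.10945501] [-0.01291407 -0.07578152 -0.03999836] [-0.02564342  0.01146808]
[0.12673957 0.08026543 0.10348391] [0.12949704 0.09142231 0.10945501]
```

Request:
drive_tool --increments '[{"dx":-0.003,"dy":0.0045,"dz":0.035,"wx":0,"wy":0,"wz":0,"claw":0.0854},{"dx":0,"dy":0,"dz":0.035,"wx":0,"wy":0,"wz":0,"claw":0.0854},{"dx":0,"dy":0,"dz":0.035,"wx":0,"wy":0,"wz":0,"claw":0.0854},{"dx":0,"dy":0,"dz":0.035,"wx":0,"wy":0,"wz":0,"claw":0.0854},{"dx":0,"dy":0,"dz":0.035,"wx":0,"wy":0,"wz":0,"claw":0.0854},{"dx":0,"dy":0,"dz":0.021,"wx":0,"wy":0,"wz":0,"claw":0.0854},{"dx":0,"dy":0,"dz":0,"wx":0,"wy":0,"wz":0,"claw":0.0854}]'

```text
t: 3.58
eef_pos: [0.4578, 0.166, 0.059]
tool_rot: [0.001, 0.99, 0.143, -0.002]
contact_force: [1.3, -0.2, 0.5]
gripper_width: 0.999
grasp_force: 0.0
```

Request:
drive_tool --increments '[{"dx":0,"dy":0,"dz":0,"wx":0,"wy":0,"wz":0,"claw":0.0854},{"dx":0,"dy":0,"dz":0,"wx":0,"wy":0,"wz":0,"claw":0.0854}]'

```text
t: 3.82
eef_pos: [0.4596, 0.1679, 0.0614]
tool_rot: [-0.0, 0.99, 0.144, 0.001]
contact_force: [-0.2, -0.6, 0.5]
gripper_width: 0.998
grasp_force: 0.0
```

```bash
python3 m.py 2
```

```text
clip 6628 [0.02115107 0.02305887 0.02416031]
((0.49542492628097534, 0.18361662328243256), (0.10191690921783447, 0.04746505618095398), 17.2932071685791)
pca ang 16.692847253632447 c [0.50094326 0.1846161 ] ext -0.056739086739953946 0.045376986115621076
-0.053 -0.0236 0.0239 [0.45039066 0.1695874 ]
-0.045 -0.0220 0.0223 [0.45803976 0.17193121]
-0.037 -0.0202 0.0206 [0.46569479 0.17425529]
-0.029 -0.0174 0.0177 [0.47337779 0.17648608]
-0.021 -0.0153 0.0155 [0.4810491  0.17875586]
-0.013 -0.0132 0.0132 [0.48874713 0.18093652]
-0.005 -0.0112 0.0111 [0.49642991 0.18316805]
0.003 -0.0106 0.0107 [0.50405955 0.18557678]
0.011 -0.0115 0.0117 [0.51169645 0.1879613 ]
0.019 -0.0123 0.0123 [0.51938394 0.19017709]
0.027 -0.0131 0.0130 [0.52706644 0.19240957]
0.035 -0.0126 0.0124 [0.53474493 0.19465541]
0.043 -0.0099 0.0095 [0.54243563 0.1968605 ]
green 0
```

Request:
drive_tool --increments '[{"dx":0,"dy":-0.0043,"dz":0.012,"wx":0,"wy":0,"wz":0,"claw":0.0854},{"dx":0,"dy":0,"dz":0.012,"wx":0,"wy":0,"wz":0,"claw":0.0854},{"dx":0,"dy":0,"dz":0.009,"wx":0,"wy":0,"wz":0,"claw":0.0854},{"dx":0,"dy":0,"dz":0,"wx":0,"wy":0,"wz":0,"claw":0.0854},{"dx":0,"dy":0,"dz":0,"wx":0,"wy":0,"wz":0,"claw":0.0854}]'

```text
t: 4.5
eef_pos: [0.4576, 0.1722, 0.0272]
tool_rot: [0.0, 0.99, 0.144, -0.0]
contact_force: [-0.3, -0.2, -0.8]
gripper_width: 1.001
grasp_force: 0.0
```

Request:
drive_tool --increments '[{"dx":0,"dy":0,"dz":0,"wx":0,"wy":0,"wz":0,"claw":0.01},{"dx":0,"dy":0,"dz":0,"wx":0,"wy":0,"wz":0,"claw":0.01},{"dx":0,"dy":0,"dz":0,"wx":0,"wy":0,"wz":0,"claw":0.01},{"dx":0,"dy":0,"dz":0,"wx":0,"wy":0,"wz":0,"claw":0.01},{"dx":0,"dy":0,"dz":0,"wx":0,"wy":0,"wz":0,"claw":0.01},{"dx":0,"dy":0,"dz":0,"wx":0,"wy":0,"wz":0,"claw":0.01},{"dx":0,"dy":0,"dz":0,"wx":0,"wy":0,"wz":0,"claw":0.01},{"dx":0,"dy":0,"dz":0,"wx":0,"wy":0,"wz":0,"claw":0.01},{"dx":0,"dy":0,"dz":0,"wx":0,"wy":0,"wz":0,"claw":0.01},{"dx":0,"dy":0,"dz":0,"wx":0,"wy":0,"wz":0,"claw":0.01}]' --newtons 40

```text
t: 5.75
eef_pos: [0.4584, 0.1726, 0.0286]
tool_rot: [-0.0, 0.99, 0.144, 0.001]
contact_force: [-3.3, -0.9, 12.1]
gripper_width: 0.198
grasp_force: 40.2
```

```bash
python3 m.py 3
```

```text
clip 12414 [0.01791344 0.02309914 0.02900799]
((0.4965609908103943, 0.1841859370470047), (0.1045692041516304, 0.04456973075866699), 15.839776992797852)
pca ang 15.898244676416127 c [0.49946202 0.18513833] ext -0.05532685258034203 0.04921809660982022
-0.051 -0.0088 0.0086 [0.45013056 0.17096558]
-0.043 -0.0087 0.0087 [0.45780081 0.1732404 ]
-0.035 -0.0221 0.0222 [0.465476   0.17549787]
-0.027 -0.0099 0.0097 [0.47320156 0.17757849]
-0.019 -0.0096 0.0094 [0.48089054 0.17978756]
-0.011 -0.0096 0.0094 [0.48859465 0.18194349]
-0.003 -0.0099 0.0097 [0.49628986 0.18413066]
0.005 -0.0129 0.0132 [0.50391983 0.18654691]
0.013 -0.0162 0.0163 [0.51162834 0.18868739]
0.021 -0.0197 0.0195 [0.51937304 0.19070081]
0.029 -0.0224 0.0221 [0.52708121 0.19284249]
0.037 -0.0224 0.0220 [0.53478997 0.1949821 ]
0.045 -0.0213 0.0217 [0.54236529 0.19759022]
0.053 -0.0159 0.0161 [0.55009485 0.19965677]
green 0
```

View pics/w3.png

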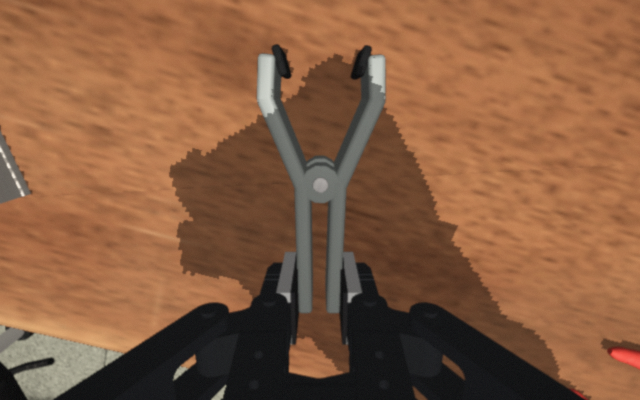

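The clip is squeezed to its stop, with the gape between (285,60) and (360,60) and straight in the grip. Lifting, shifting toward the board, then turning.

Request:
drive_tool --increments '[{"dx":0,"dy":0,"dz":-0.02,"wx":0,"wy":0,"wz":0,"claw":0.01},{"dx":0,"dy":0,"dz":-0.025,"wx":0,"wy":0,"wz":0,"claw":0.01},{"dx":0,"dy":0,"dz":-0.025,"wx":0,"wy":0,"wz":0,"claw":0.01},{"dx":0,"dy":0,"dz":-0.025,"wx":0,"wy":0,"wz":0,"claw":0.01},{"dx":0,"dy":0,"dz":-0.025,"wx":0,"wy":0,"wz":0,"claw":0.01},{"dx":-0.0145,"dy":0.0244,"dz":0,"wx":0,"wy":0,"wz":0,"claw":0.01},{"dx":-0.0145,"dy":0.0244,"dz":0,"wx":0,"wy":0,"wz":0,"claw":0.01},{"dx":-0.0145,"dy":0.0244,"dz":0,"wx":0,"wy":0,"wz":0,"claw":0.01},{"dx":-0.0145,"dy":0.0244,"dz":0,"wx":0,"wy":0,"wz":0,"claw":0.01},{"dx":0,"dy":0,"dz":0,"wx":0,"wy":0,"wz":6.2,"claw":0.01},{"dx":0,"dy":0,"dz":0,"wx":0,"wy":0,"wz":6.2,"claw":0.01},{"dx":0,"dy":0,"dz":0,"wx":0,"wy":0,"wz":6.2,"claw":0.01},{"dx":0,"dy":0,"dz":0,"wx":0,"wy":0,"wz":6.2,"claw":0.01},{"dx":0,"dy":0,"dz":0,"wx":0,"wy":0,"wz":6.2,"claw":0.01},{"dx":0,"dy":0,"dz":0,"wx":0,"wy":0,"wz":6.2,"claw":0.01},{"dx":0,"dy":0,"dz":0,"wx":0,"wy":0,"wz":0,"claw":0.01},{"dx":0,"dy":0,"dz":0,"wx":0,"wy":0,"wz":0,"claw":0.01}]'

```text
t: 7.92
eef_pos: [0.4297, 0.0621, 0.1474]
tool_rot: [0.0, 0.984, -0.178, 0.0]
contact_force: [-0.0, 0.3, -0.2]
gripper_width: 0.198
grasp_force: 39.1
```

```bash
cat > b.py <<'E'
from h import *
import sys
tag=sys.argv[1]
o=get_obs(); print(o["t"],o["eef_pos"],"head",np.degrees(2*np.arctan2(o["tool_rot"][2],o["tool_rot"][1])))
for n in("wrist","scene","side"):
    C=cam(n); p,d=read_camera(n); np.savez("pics/%s%s.npz"%(n,tag),p=p,d=d); cv2.imwrite("pics/%s%s.png"%(n,tag),p[:,:,::-1])
    v,u=np.mgrid[0:400,0:640]; uv=np.c_[u.ravel(),v.ravel()]; P=depthpts(C,uv,d); px=p.reshape(-1,3).astype(int)
    ok=d.ravel()>.05
    g=ok&(px[:,1]>px[:,0]+8)&(P[:,2]>.03)&(P[:,2]<.112)&(abs(P[:,0]-.58)<.06)&(abs(P[:,1])<.05)
    Q=P[g]; 
    if len(Q)<20: print(n,"no board"); continue
    V=np.array([.934,-.357]);N=np.array([.357,.934]);E=np.array([.5425,.020])
    a=(Q[:,:2]-E)@V;b=(Q[:,:2]-E)@N; s=a<.035
    k=np.polyfit(a[s],b[s],1); print(n,g.sum(),"a min",np.percentile(a,[.5,3]),"offset@edge %.4f slope deg %.2f b range"%(k[1],np.degrees(np.arctan(k[0]))),np.percentile(b[s],[3,50,97]),"z",np.percentile(Q[:,2],[1,99]))
    if n=="wrist":
        h=get_obs(); T=np.array(o["eef_pos"])
        w=o["tool_rot"]; R=Ro.from_quat([w[1],w[2],w[3],w[0]]).as_matrix(); L=(P-T)@R
        m=ok&(L[:,0]>.045)&(L[:,0]<.12)&(abs(L[:,1])<.03)&(abs(L[:,2]-.008)<.02); Q=L[m]
        tip=Q[Q[:,0]>Q[:,0].max()-.02]
        print("clip tool-frame",m.sum(),"xmax",np.percentile(Q[:,0],99),"ytips",[np.round(np.percentile(tip[tip[:,1]*s>0][:,1],[2,98]),4) for s in(1,-1)],"z",[np.round(np.percentile(tip[tip[:,1]*s>0][:,2],[5,50,95]),4) for s in(1,-1)])
        c=Q[Q[:,0]<.06]; print("near pivot z",np.percentile(c[:,2],[5,50]))
E
python3 b.py 4
```

```text
7.925 [0.42969559 0.06205664 0.14736529] head -20.532503717683067
wrist 85 a min [-0.000209  -0.0001776] offset@edge -0.0029 slope deg -47.42 b range [-0.00416846 -0.0030631  -0.00188898] z [0.030965   0.07695765]
clip tool-frame 7247 xmax 0.09061550697927079 ytips [array([0.013 , 0.0225]), array([-0.0207, -0.011 ])] z [array([0.0051, 0.0066, 0.0223]), array([0.005 , 0.0065, 0.022 ])]
near pivot z [0.00478669 0.00605662]
scene 266 a min [0.00131739 0.00481646] offset@edge -0.0005 slope deg 0.01 b range [-0.00295191 -0.00067754  0.00204755] z [0.03040143 0.10239604]
side 328 a min [0.00161538 0.00257127] offset@edge 0.0003 slope deg 0.08 b range [-0.00168876  0.00026236  0.00253916] z [0.03074436 0.10057615]
```

View pics/wrist4.png

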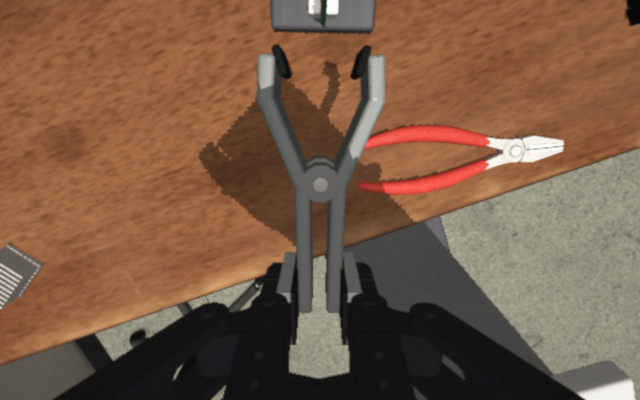

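The wrist view shows the board edge-on at (323,10), centred in the gape between (285,60) and (360,60), and the clip is held level. The tips are still 30 mm outside the edge, so I'll descend to mid-height here.

Request:
drive_tool --increments '[{"dx":0,"dy":0.001,"dz":0.018,"wx":0,"wy":0,"wz":0.4,"claw":0.01},{"dx":0,"dy":0,"dz":0.018,"wx":0,"wy":0,"wz":0,"claw":0.01},{"dx":0,"dy":0,"dz":0.018,"wx":0,"wy":0,"wz":0,"claw":0.01},{"dx":0,"dy":0,"dz":0.0175,"wx":0,"wy":0,"wz":0,"claw":0.01},{"dx":0,"dy":0,"dz":0,"wx":0,"wy":0,"wz":0,"claw":0.01},{"dx":0,"dy":0,"dz":0,"wx":0,"wy":0,"wz":0,"claw":0.01}]'

```text
t: 8.82
eef_pos: [0.4297, 0.0612, 0.0762]
tool_rot: [-0.0, 0.983, -0.183, 0.0]
contact_force: [0.4, 0.2, -0.4]
gripper_width: 0.2
grasp_force: 39.1
```

```bash
python3 b.py 5
python3 - <<'E'
import cv2
a=cv2.imread("pics/wrist5.png")[0:250,180:460]; b=cv2.imread("pics/side5.png")[140:230,290:390]
cv2.imwrite("pics/c5.png",cv2.hconcat([cv2.resize(a,(448,400)),cv2.resize(b,(352,400))[:, :352]]))
E
```

```text
8.825 [0.42969279 0.0611878  0.07623868] head -21.04081847661094
wrist no board
scene 259 a min [0.00161101 0.0037078 ] offset@edge 0.0001 slope deg -0.85 b range [-0.00277696 -0.00035148  0.00270402] z [0.03097324 0.10433128]
side 330 a min [0.00082753 0.00252491] offset@edge 0.0001 slope deg 0.61 b range [-0.00227649  0.00045335  0.00262915] z [0.03103664 0.10103844]
```

View pics/c5.png

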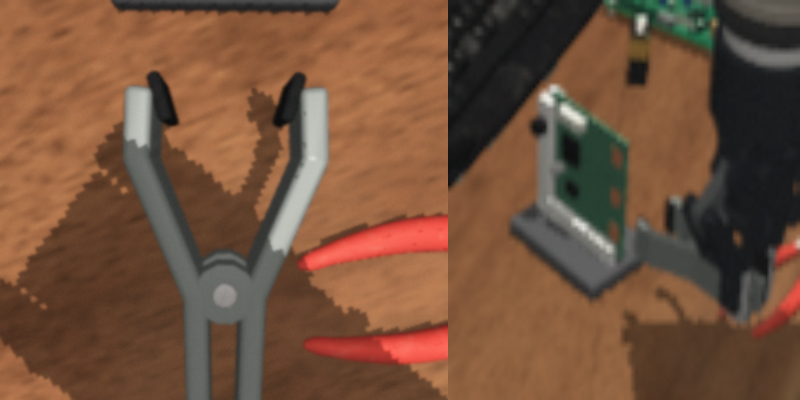

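The left half shows the gape tips at (165,100) and (290,100), with the holder foot centred ahead at (225,5). The right half shows the clip in front of the free edge at about mid-height. Advancing 45 mm.

Request:
drive_tool --increments '[{"dx":0.0075,"dy":0,"dz":0,"wx":0,"wy":0,"wz":0,"claw":0.01},{"dx":0.0075,"dy":0,"dz":0,"wx":0,"wy":0,"wz":0,"claw":0.01},{"dx":0.0075,"dy":0,"dz":0,"wx":0,"wy":0,"wz":0,"claw":0.01},{"dx":0.0075,"dy":0,"dz":0,"wx":0,"wy":0,"wz":0,"claw":0.01},{"dx":0.0075,"dy":0,"dz":0,"wx":0,"wy":0,"wz":0,"claw":0.01},{"dx":0.0075,"dy":0,"dz":0,"wx":0,"wy":0,"wz":0,"claw":0.01},{"dx":0,"dy":0,"dz":0,"wx":0,"wy":0,"wz":0,"claw":0.01},{"dx":0,"dy":0,"dz":0,"wx":0,"wy":0,"wz":0,"claw":0.01},{"dx":0,"dy":0,"dz":0,"wx":0,"wy":0,"wz":0,"claw":0.01}]'

```text
t: 10.1
eef_pos: [0.4711, 0.045, 0.0758]
tool_rot: [0.0, 0.983, -0.183, -0.0]
contact_force: [0.1, -0.5, -0.6]
gripper_width: 0.202
grasp_force: 39.1
```

```bash
python3 b.py 6
python3 - <<'E'
import cv2
a=cv2.imread("pics/wrist6.png")[0:250,180:460]; b=cv2.imread("pics/side6.png")[140:230,290:390]
cv2.imwrite("pics/c6.png",cv2.hconcat([cv2.resize(a,(448,400)),cv2.resize(b,(352,400))]))
E
```

```text
10.1 [0.47106172 0.04502329 0.07578456] head -21.03589379226925
wrist 1146 a min [0.00014831 0.00064572] offset@edge -0.0031 slope deg -0.34 b range [-0.00446247 -0.00319058 -0.00172383] z [0.09967209 0.10292009]
clip tool-frame 7264 xmax 0.09064109286311181 ytips [array([0.0129, 0.0225]), array([-0.0207, -0.011 ])] z [array([0.0051, 0.0066, 0.0221]), array([0.005 , 0.0066, 0.0217])]
near pivot z [0.0047585  0.00602828]
scene 216 a min [0.0025893  0.00971745] offset@edge 0.0012 slope deg -3.79 b range [-0.00329432 -0.00029482  0.00194565] z [0.03091392 0.10330986]
side 289 a min [-0.00045638  0.00237754] offset@edge 0.0035 slope deg -6.54 b range [-0.01356022  0.000186    0.02154688] z [0.03068164 0.10076773]
```

View pics/c6.png

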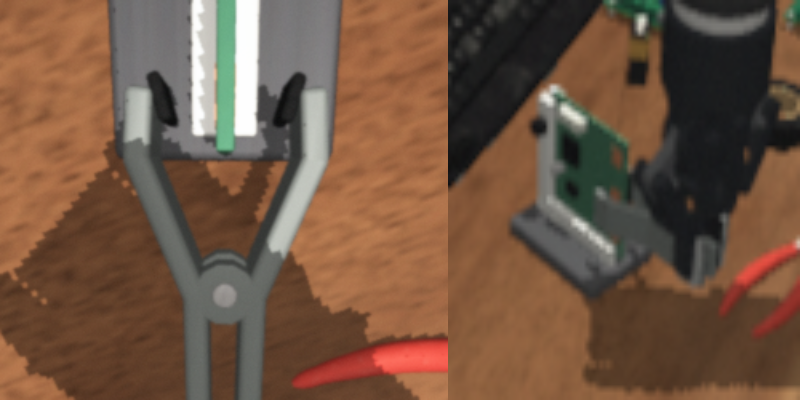

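The board's top edge at (226,80) lies midway between the jaws at (165,100) and (290,100). The tips are about 15 mm past the edge at mid-height, with no contact force, so I'm handing in.

```bash
python3 -c "
from station import *
print(hand_in())"
```

```text
the job is handed in; nothing more can be done
None
```

I handed the job in at 10.2 s of the 37 s allowed, with no verdict returned: the larger clip is held level and fully open around the board's free edge, tips about 15 mm past it at mid-height, and no contact with the board measured.

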